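# Secure a jar in the ratchet jar clamp

## Task

Stand the round jar with the black lid in the jar clamp, pushed right back into the V-block, and let go of it. Then turn the red knob clockwise, click by click, until the rubber foot holds the jar firmly: let the pawl catch at the second click after the foot starts to press on the jar, take your hand off the knob and leave it there; wound much tighter, the glass would crack. Leave everything else on the worktop where it stands.

Things in the scene. Friction and masses are not known exactly. Their poses are not given: they have to be found in the camera images.
- jar: round glass jar, black screw lid, 60 mm in diameter, 85 mm high, about 0.2 kg; straight-sided from its foot to 65 mm up, lid slightly narrower. Origin: centre of its underside, z up. Starts upright on the worktop left or right of the clamp; hold it across the glass, 62 mm above its underside.
- jar_clamp: jar clamp fixed to the worktop, grey base plate 112 mm in x, -153 to 143 mm in y, whose top, the jar's floor, is 12 mm above the worktop. Origin on the worktop; y runs along the clamp: red knob at y = -105 mm, sliding carriage with sprung grey jaw (62 mm high) and rubber foot from y = -55 to 16 mm, jar's place at 60 mm, V-block beyond. The foot moves in +y to press the jar.
- v_block: V-shaped rubber-faced stop at the clamp's +y end, 38 mm above the clamp's floor, open towards the foot; its two faces, 45 degrees to the clamp's y, both touch the seated jar. Origin and axes as jar_clamp. It takes up the foot's push.
- seat (a point): where the centre of the jar's underside is when the jar is fully seated: on the clamp's floor, 12 mm above the worktop, x = 0, y = 60 mm of the clamp; axes as the clamp's (+y into the V-block)
- knob_grip (a point): point on the red knob's vertical axis, 72 mm above the worktop. Its wing is a bar 60 mm long, 13.6 mm thick, 52 to 84 mm above the worktop; 8 mm below it spreads the 60 mm ratchet wheel. The point turns with the knob: x along the bar (along the clamp's x at the start), z up. Nothing else nearby is higher than 62 mm, but the seated jar, 165 mm off, is 97 mm high.
- ratchet (a point): centre of the 20-tooth wheel under the knob, 40 mm up, axes as the clamp's; brass pawl on its -x side. Clockwise from above tightens; the pawl drops every 0.314 rad, counted from the knob's angle at the start, and blocks turning back. Turn 0.1 rad past a drop: it has surely caught, and a loaded wheel, let go, settles back on that tooth. Friction takes about 0.03 N m.
- foot_track (a point): point on the clamp at x = 0, y = 0, 42 mm up, the height of the foot's 30 mm disc. A click moves jaw and foot 5.65 mm (18 mm per rad). The foot is screwed out by an unknown 0 to 20 mm, so it first meets the seated jar 2.5 to 6.1 clicks after the start: feel for it. From there the jaw's springs (1.25 N/mm) add 7 N of push and 0.127 N m of knob torque per click.
- honey_jar: bystander: honey jar with a red lid, 58 x 62 x 86 mm; origin under its centre; leave alone
- mug: bystander: striped mug, 82 x 113 x 97 mm; origin under its centre; leave alone
- pepper_mill: bystander: dark wooden pepper mill, 58 x 180 mm; origin under its centre; leave alone
- salt_shaker: bystander: glass salt shaker, 44 x 90 mm; origin under its centre; leave alone
- lemon: bystander: lemon, 71 x 53 x 51 mm; origin under its centre; leave alone
Things that resemble listed ones, but are neither listed nor needed, are in the scene too. Leave any green, orange or pink look-alike of the jar alone.

How it is judged:
By the outcome, as a careful person would: the job done as asked, in the order asked, and still so for the second after the job is handed in, with the robot touching nothing.
It also fails if it takes over 72 s, if anything falls off the work surface, if the arm or the gripper's body presses on something with over 40 N, if the wrist force passes 120 N, or if a joint passes its speed limit or range.

## Robot

A 7-joint arm with a two-finger parallel gripper is mounted at the origin on a cart in front of the work surface, level with it; the furniture and walls round the work are solid. World frame = base frame: x ahead of the robot, y to its left, z up, the work surface at z = 0. Lengths are in m, angles in rad, forces in N, time in s.
With the tool pointing down it reaches from about 0.4 to 0.85 m from the base axis. Payload 10.4 kg.
Tool frame: the origin (TCP) lies between the finger pads; the fingertips stand ahead of it and the grasp point (between the pads) lies 5 mm behind it (manip.tip_extent is the z of the fingertips in the tool frame, in m); z points along the fingers, y is the line along which they close (so a half turn about z gives the same grasp; the last joint's range is limited). The gripper opens to 85 mm and grips with 20 to 120 N. Pads are 22 mm wide; open, the fingers measure 114 mm over their backs; the gripper's body (76 mm by 85 mm) begins 54 mm behind the grasp point. The pads swing forward as they close: fully open they stand 13 mm farther back than shut.
Start: joints at [-1.31, 0.332, -0.065, 1.46, 0.022, 1.35, -0.088], TCP at [0.175, 0.6, 0.245] pointing down, gripper open.
Joint ranges: [-2.6, 2.6], [-0.5, 2.12], [-1.47, 1.34], [0.16, 2.42], [-1.27, 4.41], [0.06, 2.06], [-2.6, 2.6]. Speed limits (rad/s): [2.22, 2.22, 2.79, 2.79, 3.14, 3.14, 3.14].

## Interface

Orientations are given as a unit quaternion [x, y, z, w].
In Python, from workcell import status, viewer, manip gives the robot as it stands.
- The arm moves only by the tool play_rows, never from a script. Its argument "plan" is one flat list of numbers, 7 for each row, row after row: the turn, a rotation vector about the tool's x, y, z in degrees, then the shift along the tool's x, y, z in m, then the opening, from 0 (shut) to 1 (fully open). In form: [ax, ay, az, dx, dy, dz, grip, ax, ay, az, dx, dy, dz, grip, ...]. A call has 1 to 20 rows; each row is the pose to reach, as a shift and turn from the pose commanded when the call began, along the tool's axes at that moment; what a row does not reach only later rows make up. A row lasts 1/8 s, in which the tool goes at most 62.5 mm and 10.7 degrees, less where a joint would pass 70% of its speed; a pose out of reach is approached as far as the arm can. A call with a gripper value outside its range is refused whole. The fingers move at their own pace and stop on an object; "squeeze" is the grip in N (left out, the last holds). Time passes only in rows, so rows that repeat a pose let the fingers close. It gives the time, the measured TCP pose, the force, the opening and the grip force at its end, in the units of the state.
- status.get_obs(): the state, without advancing time (a new reading comes with each control period).
- viewer.camera(name): name is "scene" or "side" or "wrist"; returns the picture (420x560x3 uint8, red, green, blue); there is no depth.
- viewer.camera_model(name): a dict with "fx", "fy", "cx", "cy" (pixels), "R" (3x3) and "t" (3): a world point X has camera coordinates R X + t. Camera axes: x right, y down, z forward; pixel columns grow to the right and rows downward; lengths in m; the calibration is good to about 2 mm. A picture is of the moment at which its call begins: read the wrist's pose just before it. camera_model takes no time and is no camera call; for the wrist camera it gives the pose at the moment of the call.
- manip.hand_in(): hands the job in; it is judged then, once.
The state is a dict: "clock": time; "joint_pos": joint angles; "joint_velocities": joint speeds; "tau": joint torques, N m; "position": TCP position; "ee_rot": TCP orientation; "ft_force": force on the tool from outside, world axes, zero at the start; "torque": the same for the moment, N m; "grip_width": opening from 0.0 (shut) to 1.0 (fully open); "grasp_force": force on a finger pad.
Only numpy, scipy, OpenCV 4.12 (cv2) and the standard library are available. Lean on these libraries where they do the work, as an engineer would, in place of code of your own. Each camera call takes 0.05 s, during which the arm holds its last target. There are 200 camera calls.

## Working session

There is one attempt and no reset: what is moved stays moved. The work goes in short steps, Python scripts to look and compute and a tool call to move; the robot and the scene stay as the last step left them, time stands still between calls to the robot, and variables do not carry over. Pictures are saved under pics/ and viewed, at most 10 in all, crops included, and the job is handed in when it is done.

Besides the shell and the picture viewer there is one more tool, called after "Request:" as a command line: name --argument value ..., lists and objects as JSON in quotes. play_rows: Moves the arm, as the interface text tells. Its arguments: {"type":"object","properties":{"plan":{"type":"array","items":{"type":"number"}},"squeeze":{"type":"number"}},"required":["plan"]}

```bash
mkdir -p pics; ls
python3 - <<'E'
from workcell import status, viewer, manip
import cv2,numpy as np
o=status.get_obs();print(o['clock'],o['position'],o['ee_rot'],o['ft_force'],manip.tip_extent)
for n in ['scene','side']:
    cv2.imwrite(f'pics/{n}0.png',cv2.resize(viewer.camera(n)[:,:,::-1],(800,600),interpolation=cv2.INTER_CUBIC))
    m=viewer.camera_model(n);print(n,m['fx'],-np.array(m['R']).T@np.array(m['t']),m['R'])
E
```

```text
pics
0.0 [0.17491574 0.59964376 0.24449748] [ 1.41423004e-01  9.89948989e-01 -7.26594792e-04 -7.27548831e-05] [-0.13654904  0.63939641 -1.42962685] 0.014
scene 419.0897959612486 [ 0.03147435 -0.90218722  0.92970277] [[ 8.39434678e-01 -5.43460267e-01  5.99832873e-04]
 [-3.31690835e-01 -5.13206985e-01 -7.91580558e-01]
 [ 4.30500420e-01  6.64281212e-01 -6.11064530e-01]]
side 391.5736854001707 [0.70665251 0.95979426 0.45633137] [[-0.99583113  0.09096436 -0.00677032]
 [ 0.039616    0.36444907 -0.93038027]
 [-0.08216401 -0.92676985 -0.36653337]]
```

View pics/scene0.png

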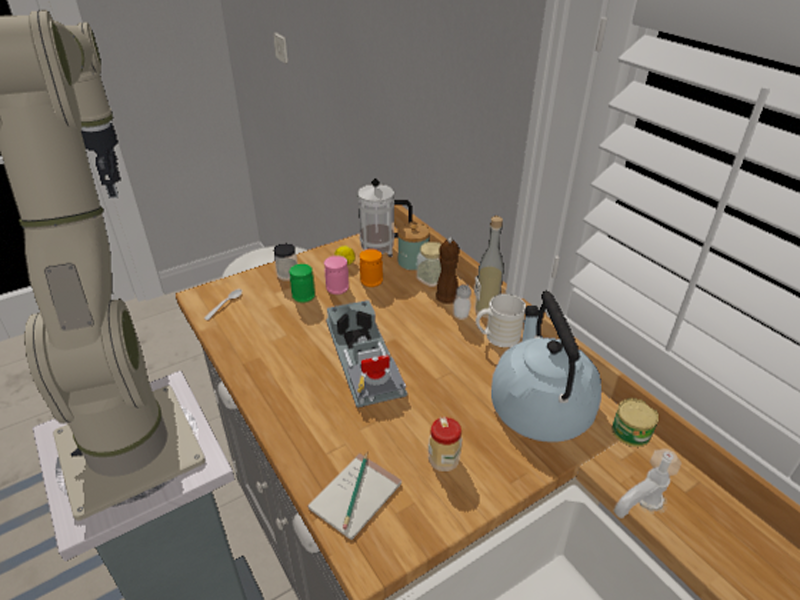

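View pics/side0.png

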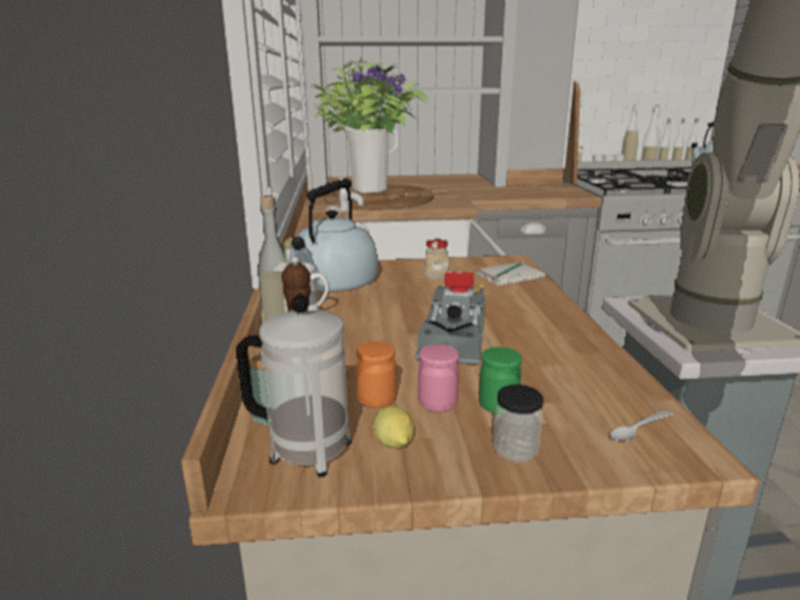

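The black-lidded clear jar is at scene (285,262) and side (519,423). The green (302,283), pink (336,274) and orange (371,268) jars in the scene view are look-alikes with coloured lids, so the clear one with the black lid fits. The clamp shows its knob at scene (376,368) and its V-block at (353,322). I'll confirm with a crop.

```bash
cat > h.py <<'E'
from workcell import status, viewer, manip
import cv2,numpy as np
from scipy.spatial.transform import Rotation as Rot
def ray(m,u,v,z):
    R=np.array(m['R']);t=np.array(m['t']);c=-R.T@t
    d=R.T@np.array([(u-m['cx'])/m['fx'],(v-m['cy'])/m['fy'],1]);return c+d*(z-c[2])/d[2]
def proj(m,P):
    p=np.atleast_2d(P)@np.array(m['R']).T+np.array(m['t']);return np.c_[p[:,0]/p[:,2]*m['fx']+m['cx'],p[:,1]/p[:,2]*m['fy']+m['cy']]
def crop(im,x,y,w,h,k):
    return cv2.resize(im[y:y+h,x:x+w,::-1],(w*k,h*k),interpolation=cv2.INTER_CUBIC)
E
python3 - <<'E'
from h import *
a=crop(viewer.camera('scene'),180,160,114,130,4)[:, :]
b=crop(viewer.camera('side'),320,190,68,140,4)
c=np.zeros((600,800,3),np.uint8);c[:520,:456]=a;c[:560,500:772]=b
cv2.imwrite('pics/c1.png',c)
for n,u,v,z in [('scene',285,248,.085),('side',519,399,.085),('side',518,452,0),('scene',376,362,.084),('side',459,277,.084)]:
    print(n,ray(viewer.camera_model(n),u*.7,v*.7,z))
E
```

```text
scene [0.50162551 0.36227906 0.085     ]
side [0.50460064 0.37552124 0.085     ]
side [0.49752808 0.36852095 0.        ]
scene [ 0.47848296 -0.1317327   0.084     ]
side [ 0.48985867 -0.08647863  0.084     ]
```

View pics/c1.png

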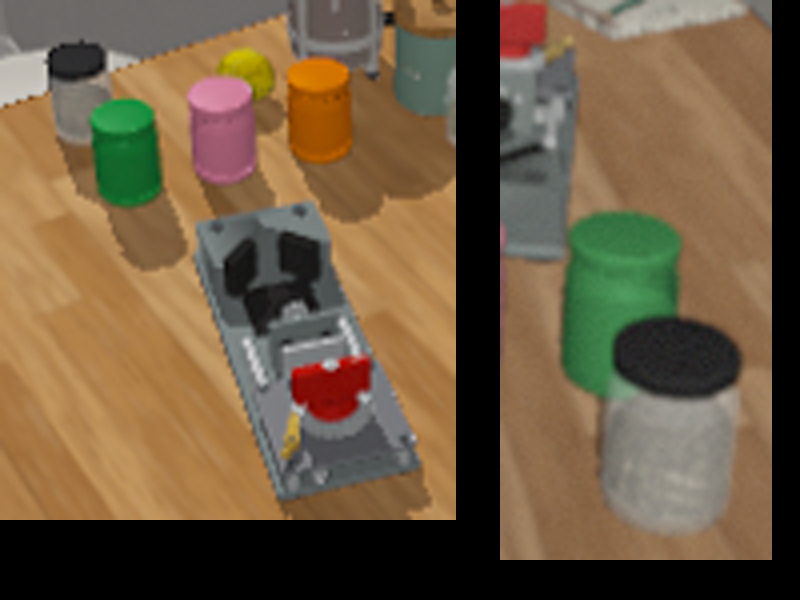

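Run:
```python
from h import *
from scipy.optimize import least_squares
ms=viewer.camera_model('scene');md=viewer.camera_model('side')
cr=np.array([(197,222),(316,203),(419,466),(284,498)])/4+[180,160]
L=np.array([(-56,143,12),(56,143,12),(56,-153,12),(-56,-153,12)])/1e3
def W(p,L): 
    q=L@Rot.from_euler('z',p[2]).as_matrix().T; return q+[p[0],p[1],0]
r=least_squares(lambda p:(proj(ms,W(p,L))-cr).ravel(),[.49,-.03,0])
print(r.x,r.fun.reshape(-1,2).round(1))
print('knob',W(r.x,np.array([[0,-.105,.084]])),'seat',W(r.x,np.array([[0,.06,.012]])))
for p in cr: print(ray(ms,*p,.012))
print(ray(ms,180+77/4,160+55/4,.085),ray(md,364.25,278.2,.085), ray(ms,180+102/4,160+152/4+0,.1)*0)
g=ray(ms,180+126/4,160+115/4,.085);print('green',g)
print('wrist',proj(viewer.camera_model('wrist'),[[.5,.37,.04]]),viewer.camera_model('wrist'))
print(Rot.from_quat(status.get_obs()['ee_rot']).as_matrix().round(3))
```

```text
[ 0.51709693 -0.01351522 -0.28534046] [[ 0.   4.9]
 [ 1.5  3.9]
 [ 0.7 -3.2]
 [-1.9 -3.3]]
knob [[ 0.4875411  -0.11426964  0.084     ]] seat [[0.53398598 0.04405873 0.012     ]]
[0.51625378 0.16378487 0.012     ]
[0.61837443 0.13036289 0.012     ]
[ 0.51882839 -0.18574589  0.012     ]
[ 0.41869833 -0.15871143  0.012     ]
[0.50041461 0.36183644 0.085     ] [0.50185184 0.37211031 0.085     ] [0. 0. 0.]
green [0.49589326 0.24840073 0.085     ]
wrist [[182.52137785 469.67338843]] {'fx': 328.5708003228206, 'fy': 328.5708003228206, 'cx': 279.9369397190686, 'cy': 212.6047138714598, 'R': array([[ 2.79836386e-01,  9.60047586e-01, -4.79074129e-04],
       [ 9.27380210e-01, -2.70185308e-01,  2.58777599e-01],
       [ 2.48309370e-01, -7.28596720e-02, -9.65936812e-01]]), 't': array([-0.62454335, -0.03253016,  0.37798137])}
[[-0.96   0.28  -0.   ]
 [ 0.28   0.96  -0.001]
 [-0.    -0.001 -1.   ]]
```

Request:
play_rows --plan '[0,0,0,-0.384,-0.336,-0.105,1,0,0,0,-0.384,-0.336,-0.105,1,0,0,0,-0.384,-0.336,-0.105,1,0,0,0,-0.384,-0.336,-0.105,1,0,0,0,-0.384,-0.336,-0.105,1,0,0,0,-0.384,-0.336,-0.105,1,0,0,0,-0.384,-0.336,-0.105,1,0,0,0,-0.384,-0.336,-0.105,1,0,0,0,-0.384,-0.336,-0.105,1,0,0,0,-0.384,-0.336,-0.105,1,0,0,0,-0.384,-0.336,-0.105,1,0,0,0,-0.384,-0.336,-0.105,1]'

```text
clock: 1.7
position: [0.4488, 0.1712, 0.3499]
ee_rot: [0.14, 0.99, -0.0, -0.0]
ft_force: [-0.6, 0.4, -0.2]
grip_width: 1.001
grasp_force: 0.0
```

Run:
```python
from h import *
import json
m=viewer.camera_model('wrist');json.dump({k:np.array(v).tolist() for k,v in m.items()},open('m1.json','w'))
im=viewer.camera('wrist');cv2.imwrite('pics/w1raw.png',im[:,:,::-1])
cv2.imwrite('pics/w1.png',cv2.resize(im[:,:,::-1],(800,600),interpolation=cv2.INTER_CUBIC))
o=status.get_obs();print(o['clock'],o['position'],o['joint_pos'])
```

```text
1.75 [0.44894329 0.17099796 0.35000504] [-0.80571599 -0.04387126  0.33677663  1.66714267  0.01442325  1.5163581
  0.818995  ]
```

View pics/w1.png

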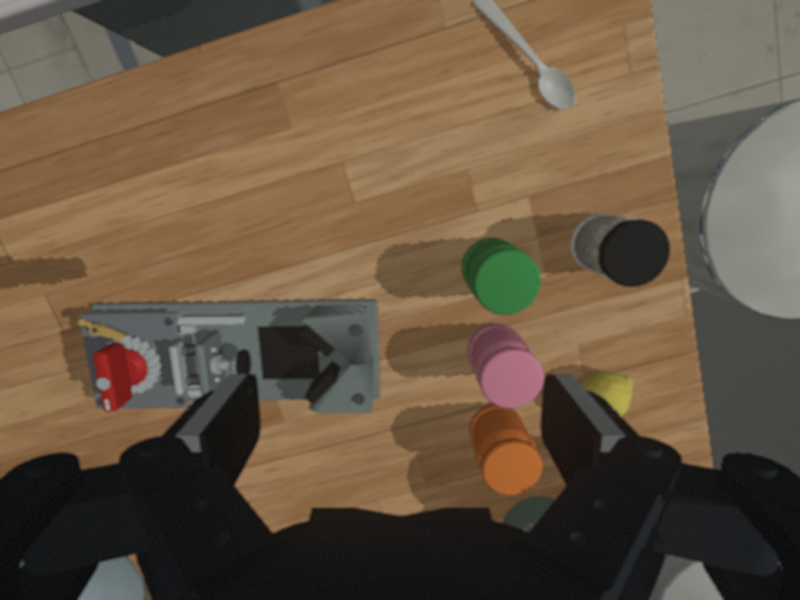

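Run:
```python
from h import *
import json
m=json.load(open('m1.json'));im=cv2.imread('pics/w1raw.png')
a=cv2.resize(im[200:295,50:275],None,fx=3.5,fy=3.5,interpolation=cv2.INTER_CUBIC)
cv2.imwrite('pics/c2.png',a)
print('jar',ray(m,634*.7,252*.7,.085))
print('green',ray(m,506*.7,279*.7,.085))
```

```text
jar [0.49741741 0.36234856 0.085     ]
green [0.49016214 0.25358233 0.085     ]
```

View pics/c2.png

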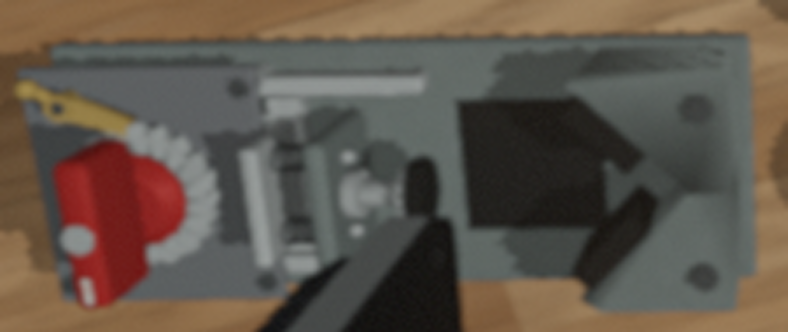

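Run:
```python
from h import *
import json
from scipy.optimize import least_squares
m=json.load(open('m1.json'))
f=lambda a:np.array(a)/3.5+[50,200]
cr=f([(747,38),(753,273),(52,46)])
for p in cr: print(ray(m,*p,.012))
L=np.array([(-56,143,12),(56,143,12),(-56,-153,12)])/1e3
def W(p,L): return np.array(L)@Rot.from_euler('z',p[2]).as_matrix().T+[p[0],p[1],0]
r=least_squares(lambda p:(proj(m,W(p,L))-cr).ravel(),[.5,-.03,0])
p=r.x;print(p,r.fun.reshape(-1,2).round(1)); 
q=lambda X:((proj(m,W(p,X))-[50,200])*3.5).round(0)
print('knob axis .084,.072; bar top corners',q([(0,-.105,.084),(0,-.105,.052)]),q([(s*.03,-.105+t*.0068,.084) for s in(-1,1) for t in (-1,1)]))
print('vtop back corners? ',q([(-.056,.143,.05),(.056,.143,.05)]),'foot',q([(0,.016,.042)]))
print('seat',W(p,[(0,.06,.012)]),'knob',W(p,[(0,-.105,.072)]))
ms=viewer.camera_model('scene')
print('scene crop',(proj(ms,W(p,[(-.056,.143,.012),(.056,.143,.012),(.056,-.153,.012),(-.056,-.153,.012),(0,-.105,.084)]))-[180,160])*4)
```

```text
[0.49547242 0.13237473 0.012     ]
[0.59928542 0.10369223 0.012     ]
[ 0.41777347 -0.14902488  0.012     ]
[ 0.51095496 -0.01869206 -0.26451601] [[ 0.8 -1. ]
 [ 1.2  1.6]
 [-1.9 -0.1]]
knob axis .084,.072; bar top corners [[ 79. 239.]
 [128. 206.]] [[ 45. 164.]
 [ 82. 163.]
 [ 75. 313.]
 [111. 312.]]
vtop back corners?  [[745.  59.]
 [753. 321.]] foot [[438. 191.]]
seat [[0.52664149 0.03922109 0.012     ]] knob [[ 0.48350354 -0.12004007  0.072     ]]
scene crop [[190.44684563 248.56575376]
 [315.35621774 224.02429378]
 [422.37837423 458.7755697 ]
 [277.0899952  492.97588978]
 [330.37267015 361.76728707]]
```

Request:
play_rows --plan '[0,0,20,0.001,0.04,0.0,1,0,0,40,0.003,0.08,0.03,1,0,0,60,0.005,0.12,0.07,1,0,0,89,0.006,0.199,0.15,1,0,0,89,0.006,0.199,0.15,1,0,0,89,0.006,0.199,0.15,1,0,0,89,0.006,0.199,0.15,1,0,0,89,0.006,0.199,0.15,1,0,0,89,0.006,0.199,0.15,1,0,0,89,0.006,0.199,0.15,1,0,0,89,0.006,0.199,0.15,1,0,0,89,0.006,0.199,0.15,1,0,0,89,0.006,0.199,0.15,1]'

```text
clock: 3.38
position: [0.4995, 0.3627, 0.2003]
ee_rot: [0.795, 0.607, 0.0, -0.0]
ft_force: [0.0, 0.8, -0.3]
grip_width: 1.001
grasp_force: 0.0
```

Run:
```python
from h import *
import json
m=viewer.camera_model('wrist')
im=viewer.camera('wrist');cv2.imwrite('pics/w2raw.png',im[:,:,::-1])
o=status.get_obs();print(o['position'],o['joint_pos'])
P=np.array([.499,.364,.085]);print(proj(m,P))
g=im.max(2)<45
R=np.array(m['R']);c=-R.T@np.array(m['t']);print(c)
b=crop(im,0,0,560,420,1)
cv2.circle(b,tuple(proj(m,P)[0].astype(int)),3,(0,0,255),1)
t=np.linspace(0,6.28,60);
for x in proj(m,P+np.c_[.028*np.cos(t),.028*np.sin(t),0*t]): cv2.circle(b,tuple(x.astype(int)),0,(0,255,255),-1)
cv2.imwrite('pics/w2.png',b)
```

```text
[0.49951742 0.36263079 0.20031683] [-1.00850273  0.35178014  0.38812116  1.56356911 -0.13783136  1.25331607
 -0.86491898]
[[280.32623057 211.12017421]]
[0.51571139 0.42592019 0.328718  ]
```

View pics/w2.png

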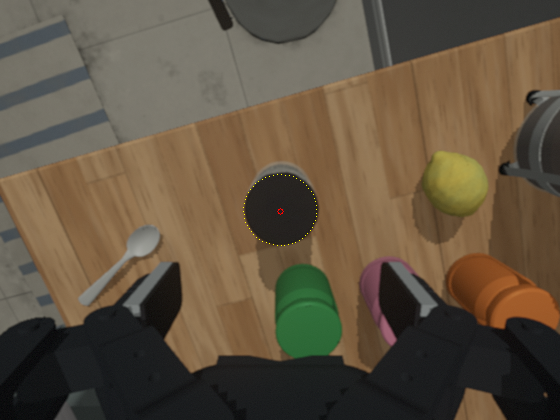

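The overlay circle at (280,211) matches the black lid to about 1 px, so I'm descending and closing.

Request:
play_rows --plan '[0,0,0,0.001,0,0.05,1,0,0,0,0.001,0,0.09,1,0,0,0,0.001,0,0.12,1,0,0,0,0.001,0,0.143,1,0,0,0,0.001,0,0.143,1,0,0,0,0.001,0,0.143,0.5,0,0,0,0.001,0,0.143,0.5,0,0,0,0.001,0,0.143,0.5,0,0,0,0.001,0,0.143,0.5,0,0,0,0.001,0,0.143,0.5,0,0,0,0.001,0,0.143,0.5]' --squeeze 35

```text
clock: 4.8
position: [0.5006, 0.3642, 0.0592]
ee_rot: [0.795, 0.607, 0.001, -0.0]
ft_force: [-0.6, -1.0, 6.1]
grip_width: 0.672
grasp_force: 36.6
```

Request:
play_rows --plan '[0,0,0,0,0,0,0.95,0,0,0,0,0,0.002,0.95,0,0,0,0,0,0.002,0.95,0,0,0,0,0,0.002,0.5,0,0,0,0,0,0.002,0.5,0,0,0,0,0,0.002,0.5,0,0,0,0,0,0.002,0.5,0,0,0,0,0,0.002,0.5]'

```text
clock: 5.8
position: [0.5, 0.3637, 0.0557]
ee_rot: [0.795, 0.607, 0.0, -0.0]
ft_force: [-0.7, -1.0, 4.7]
grip_width: 0.668
grasp_force: 37.3
```

Request:
play_rows --plan '[0,0,0,0,0,-0.03,0.5,0,0,0,0,0,-0.08,0.5,0,0,0,0,0,-0.12,0.5,0,0,0,-0.03,0.01,-0.12,0.5,0,0,0,-0.08,0.028,-0.12,0.5,0,0,0,-0.13,0.045,-0.12,0.5,0,0,0,-0.18,0.0625,-0.12,0.5,0,0,0,-0.23,0.08,-0.12,0.5,0,0,0,-0.28,0.097,-0.12,0.5,0,0,0,-0.31,0.108,-0.12,0.5,0,0,0,-0.321,0.1114,-0.12,0.5,0,0,0,-0.321,0.1114,-0.12,0.5,0,0,0,-0.321,0.1114,-0.12,0.5]'

```text
clock: 7.42
position: [0.5226, 0.0264, 0.175]
ee_rot: [0.794, 0.608, -0.0, -0.0]
ft_force: [0.8, 0.2, -2.2]
grip_width: 0.676
grasp_force: 38.7
```

Run:
```python
from h import *
m=viewer.camera_model('wrist');im=viewer.camera('wrist')
o=status.get_obs();print(o['position'],o['joint_pos'],o['grip_width'],o['ft_force'])
p=[ 0.51095496,-0.01869206,-0.26451601]
def W(p,L): return np.array(L)@Rot.from_euler('z',p[2]).as_matrix().T+[p[0],p[1],0]
b=cv2.resize(im[:,:,::-1],(800,600),interpolation=cv2.INTER_CUBIC)
q=proj(m,W(p,[(-.056,.143,.012),(.056,.143,.012),(.056,.0,.012),(-.056,.0,.012)]))/.7
cv2.polylines(b,[q.astype(int)],True,(0,255,255),1);print(q)
np.save('m3.npy',m,allow_pickle=True)
cv2.imwrite('pics/w3.png',b)
```

```text
[0.52266728 0.02632173 0.17507873] [-0.65906848  0.16938849  0.57818687  1.8471604  -0.10121963  1.15442097
 -0.31030771] 0.6758922162094472 [-0.39019078 -0.02391433 -1.52383768]
[[306.88881286 122.60082194]
 [499.12150743 122.68946636]
 [487.1797119  353.13105747]
 [317.8526135  352.97861859]]
```

View pics/w3.png

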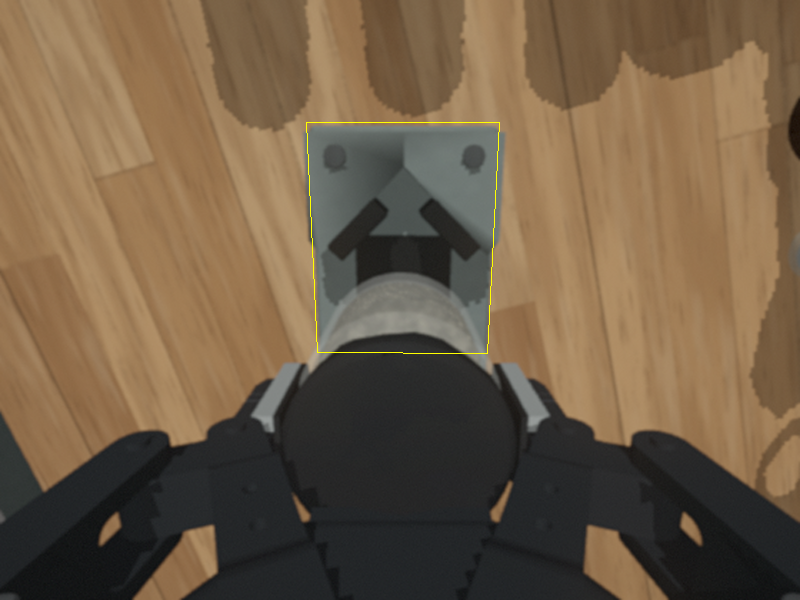

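Request:
play_rows --plan '[0,0,0,0.005,0,0.0,0.5,0,0,0,0.005,0,0.04,0.5,0,0,0,0.005,0,0.075,0.5,0,0,0,0.005,0,0.095,0.5,0,0,0,0.005,0,0.1,0.5,0,0,0,0.005,0,0.104,0.5,0,0,0,0.005,0,0.106,0.5,0,0,0,0.005,0,0.106,0.5,0,0,0,0.005,0,0.106,0.5]'

```text
clock: 8.6
position: [0.5243, 0.0295, 0.0697]
ee_rot: [0.795, 0.607, 0.0, 0.0]
ft_force: [0.1, -0.1, -1.7]
grip_width: 0.68
grasp_force: 38.7
```

Request:
play_rows --plan '[0,0,0,0.004,0,0,0.5,0,0,0,0.007,0,0,0.5,0,0,0,0.009,0,0,0.5,0,0,0,0.009,0,0,0.5]'

```text
clock: 9.1
position: [0.5266, 0.038, 0.0693]
ee_rot: [0.795, 0.607, -0.0, 0.0]
ft_force: [1.0, -2.0, -2.5]
grip_width: 0.677
grasp_force: 38.7
```

Request:
play_rows --plan '[0,0,0,0.002,0,0,0.5,0,0,0,0.003,0,0,0.5,0,0,0,0.003,0,0,0.5]'

```text
clock: 9.48
position: [0.5273, 0.0391, 0.0693]
ee_rot: [0.795, 0.606, -0.001, 0.001]
ft_force: [-0.1, -7.3, -0.7]
grip_width: 0.679
grasp_force: 38.7
```

Request:
play_rows --plan '[0,0,0,0,0,0.0015,0.5,0,0,0,0.001,0,0.0025,0.5,0,0,0,0.001,0,0.0025,0.5]'

```text
clock: 9.85
position: [0.5276, 0.0389, 0.0678]
ee_rot: [0.796, 0.606, -0.001, 0.001]
ft_force: [-5.6, -12.3, 13.6]
grip_width: 0.68
grasp_force: 40.0
```

Request:
play_rows --plan '[0,0,0,0,0,-0.001,0.5,0,0,0,0,0,-0.001,0.9,0,0,0,0,0,-0.001,0.95,0,0,0,0,0,-0.001,0.95,0,0,0,0,0,-0.03,0.95,0,0,0,0,0,-0.08,0.95,0,0,0,0,0,-0.12,0.95,0,0,0,0,0,-0.12,0.95,0,0,0,0,0,-0.12,0.95]'

```text
clock: 10.98
position: [0.5271, 0.0423, 0.1862]
ee_rot: [0.795, 0.607, -0.0, -0.0]
ft_force: [0.6, 0.5, 0.0]
grip_width: 0.944
grasp_force: 0.0
```

Run:
```python
from h import *
m=viewer.camera_model('wrist');im=viewer.camera('wrist')
o=status.get_obs();print(o['position'],o['joint_pos'],o['grip_width'],o['ft_force'])
p=[ 0.51095496,-0.01869206,-0.26451601]
def W(p,L): return np.array(L)@Rot.from_euler('z',p[2]).as_matrix().T+[p[0],p[1],0]
b=cv2.resize(im[:,:,::-1],(800,600),interpolation=cv2.INTER_CUBIC)
t=np.linspace(0,6.283,100)
for r,z in((.028,.097),(.030,.077)):
  q=proj(m,W(p,np.c_[r*np.cos(t),.06+r*np.sin(t),z+0*t]))/.7
  cv2.polylines(b,[q.astype(int)],True,(0,255,255),1)
cv2.imwrite('pics/w4.png',b)
```

```text
[0.52686072 0.04217255 0.18570045] [-0.68712577  0.17224374  0.57985868  1.82088085 -0.10173419  1.17964442
 -0.34100293] 0.9547412210542313 [ 0.8459041   0.85009116 -0.34271403]
```

View pics/w4.png

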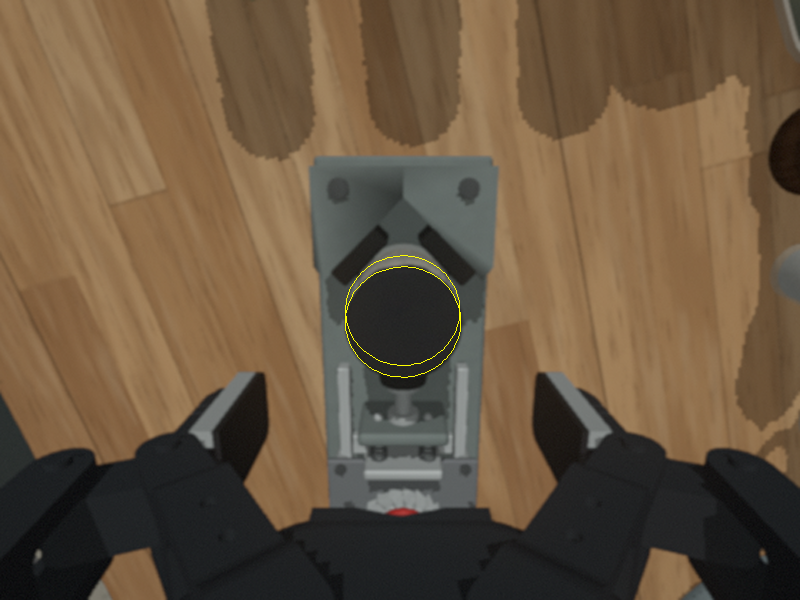

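The lid (centre about (403,316)) sits inside the predicted circle and the jar foot is against both V pads, so the jar is seated. Next is the knob.

Request:
play_rows --plan '[0,0,-20,-0.03,0,0,0.5,0,0,-40,-0.06,0,0,0.5,0,0,-60,-0.1,0,0,0.5,0,0,-90,-0.168,0.001,0,0.45,0,0,-90,-0.168,0.001,0,0.45,0,0,-90,-0.168,0.001,0,0.45,0,0,-90,-0.168,0.001,0,0.45,0,0,-90,-0.168,0.001,0,0.45,0,0,-90,-0.168,0.001,0,0.45,0,0,-90,-0.168,0.001,0,0.45,0,0,-90,-0.168,0.001,0,0.45,0,0,-90,-0.168,0.001,0,0.45]'

```text
clock: 12.52
position: [0.4841, -0.1203, 0.1865]
ee_rot: [0.133, 0.991, -0.0, -0.0]
ft_force: [-0.2, -0.7, -0.3]
grip_width: 0.451
grasp_force: 0.0
```

Run:
```python
from h import *
m=viewer.camera_model('wrist');im=viewer.camera('wrist')
o=status.get_obs();print(o['position'],o['ee_rot'],o['joint_pos'],o['grip_width'])
p=[ 0.51095496,-0.01869206,-0.26451601]
def W(p,L): return np.array(L)@Rot.from_euler('z',p[2]).as_matrix().T+[p[0],p[1],0]
b=cv2.resize(im[:,:,::-1],(800,600),interpolation=cv2.INTER_CUBIC)
q=proj(m,W(p,[(-.03,-.1118,.084),(.03,-.1118,.084),(.03,-.0982,.084),(-.03,-.0982,.084)]))/.7
cv2.polylines(b,[q.astype(int)],True,(0,255,255),1);print(q)
cv2.imwrite('pics/w5.png',b)
```

```text
[ 0.48418357 -0.12029613  0.18661682] [ 1.33237159e-01  9.91084174e-01  1.61688834e-05 -1.35452394e-04] [-0.40758273  0.0931      0.59598941  1.89320168 -0.05667479  1.17211968
  1.51195469] 0.44835423977564615
[[386.37692015 253.03711085]
 [387.54961698 365.98150143]
 [413.30650703 365.90989324]
 [413.85207293 252.95753702]]
```

View pics/w5.png

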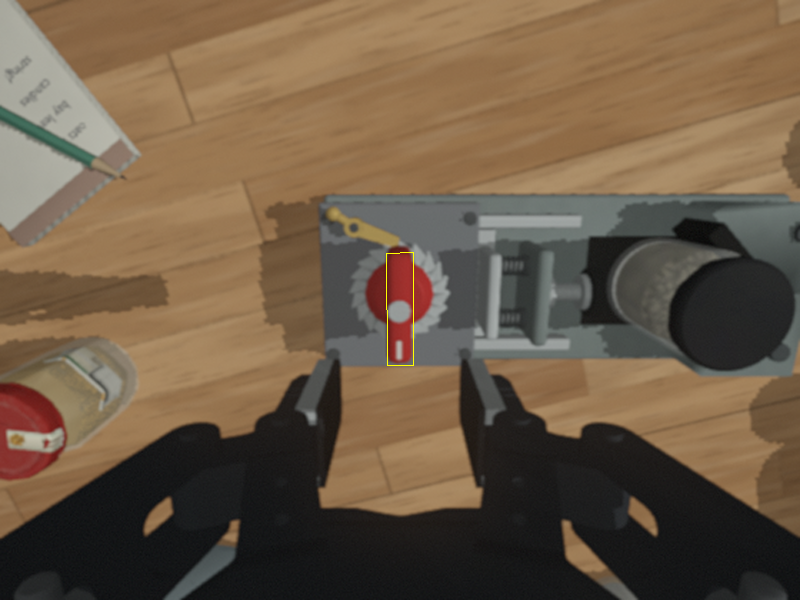

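Request:
play_rows --plan '[0,0,0,0.0015,0,0.04,0.45,0,0,0,0.0015,0,0.08,0.45,0,0,0,0.0015,0,0.105,0.45,0,0,0,0.0015,0,0.1175,0.45,0,0,0,0.0015,0,0.1175,0.45,0,0,0,0.0015,0,0.1175,0,0,0,0,0.0015,0,0.1175,0,0,0,0,0.0015,0,0.1175,0,0,0,0,0.0015,0,0.1175,0,0,0,0,0.0015,0,0.1175,0]' --squeeze 60

```text
clock: 13.82
position: [0.4834, -0.1208, 0.0705]
ee_rot: [0.133, 0.991, -0.0, 0.001]
ft_force: [-2.7, -2.4, 7.5]
grip_width: 0.146
grasp_force: 60.1
```

```bash
cat > s.py <<'E'
from h import *
o=status.get_obs();q=np.array(o['ee_rot'])
a=np.degrees(Rot.from_quat(q).as_matrix()[:,0]);x=Rot.from_quat(q).as_matrix()[:,0]
print('clock',o['clock'],'pos',np.round(o['position'],4),'yaw',np.degrees(np.arctan2(x[1],x[0])).round(2),'F',np.round(o['ft_force'],1),'T',np.round(o['torque'],3),'q7',o['joint_pos'][6],'tau7',o['tau'][6],'grip',o['grip_width'],o['grasp_force'])
E
python3 s.py
```

```text
clock 13.825 pos [ 0.4834 -0.1208  0.0705] yaw 164.7 F [-2.7 -2.4  7.5] T [-0.562  0.579 -0.01 ] q7 1.610421668857208 tau7 -0.012574362626764923 grip 0.14582896507090976 60.147045850753784
```

Request:
play_rows --plan '[0,0,6,0,0,0,0,0,0,12,0,0,0,0,0,0,18,0,0,0,0,0,0,24,0,0,0,0,0,0,30,0,0,0,0,0,0,36,0,0,0,0,0,0,40,0,0,0,0,0,0,42,0,0,0,0]'

```text
clock: 14.82
position: [0.4838, -0.1203, 0.0705]
ee_rot: [0.48, 0.877, 0.001, 0.001]
ft_force: [-0.9, -1.6, 5.8]
grip_width: 0.149
grasp_force: 60.1
```

```bash
python3 s.py
```

```text
clock 14.825 pos [ 0.4838 -0.1203  0.0705] yaw 122.64 F [-0.9 -1.6  5.8] T [-0.291  0.096  0.093] q7 0.9183103573790262 tau7 0.17320060171186924 grip 0.14925162845130044 60.07577061653137
```

Request:
play_rows --plan '[0,0,5,0,0,0,0,0,0,9,0,0,0,0,0,0,9,0,0,0,0]'

```text
clock: 15.2
position: [0.4839, -0.1202, 0.0705]
ee_rot: [0.547, 0.837, 0.001, 0.001]
ft_force: [0.2, -0.6, 6.0]
grip_width: 0.152
grasp_force: 60.0
```

```bash
python3 s.py
```

```text
clock 15.2 pos [ 0.4839 -0.1202  0.0705] yaw 113.68 F [ 0.2 -0.6  6. ] T [-0.271  0.073 -0.046] q7 0.7724844121907867 tau7 -0.5471685156226158 grip 0.15227762822963514 60.00320792198181
```

Request:
play_rows --plan '[0,0,5,0,0,0,0,0,0,9,0,0,0,0,0,0,9,0,0,0,0]'

```text
clock: 15.58
position: [0.4841, -0.1202, 0.0705]
ee_rot: [0.611, 0.792, 0.001, 0.001]
ft_force: [0.0, -1.3, 6.6]
grip_width: 0.146
grasp_force: 60.1
```

```bash
python3 s.py
```

```text
clock 15.575 pos [ 0.4841 -0.1202  0.0705] yaw 104.71 F [ 0.  -1.3  6.6] T [-0.303 -0.025  0.052] q7 0.6273330168676338 tau7 -0.6208427622914314 grip 0.1464167926582491 60.0854229927063
```

```bash
cat >> s.py <<'E'
T=[]
for i in range(6):
    viewer.camera('side');T.append(status.get_obs()['torque'][2])
print('turned',164.7-np.degrees(np.arctan2(x[1],x[0])),'Tz mean',np.mean(T),'sd',np.std(T))
E
python3 s.py
```

```text
clock 15.575 pos [ 0.4841 -0.1202  0.0705] yaw 104.71 F [ 0.  -1.3  6.6] T [-0.303 -0.025  0.052] q7 0.6273330168676338 tau7 -0.6208427622914314 grip 0.1464167926582491 60.0854229927063
turned 59.98750721350734 Tz mean 0.02211898554429784 sd 0.018596205269549464
```

Request:
play_rows --plan '[0,0,5,0,0,0,0,0,0,9,0,0,0,0,0,0,9,0,0,0,0]'

```text
clock: 16.25
position: [0.4842, -0.1201, 0.0705]
ee_rot: [0.671, 0.742, 0.001, 0.001]
ft_force: [0.4, -0.7, 5.4]
grip_width: 0.145
grasp_force: 60.0
```

```bash
python3 s.py
```

```text
clock 16.25 pos [ 0.4842 -0.1201  0.0705] yaw 95.72 F [ 0.4 -0.7  5.4] T [-0.342 -0.176  0.056] q7 0.48259907754382053 tau7 -0.6271356157958508 grip 0.14547554774019397 60.002036690711975
turned 68.97556178427041 Tz mean 0.08809360620967115 sd 0.02133388387823704
```

Request:
play_rows --plan '[0,0,5,0,0,0,0,0,0,9,0,0,0,0,0,0,9,0,0,0,0]'

```text
clock: 16.92
position: [0.4844, -0.1201, 0.0705]
ee_rot: [0.727, 0.687, 0.001, 0.001]
ft_force: [1.5, -1.9, 5.2]
grip_width: 0.143
grasp_force: 60.2
```

```bash
python3 s.py
```

```text
clock 16.925 pos [ 0.4844 -0.1201  0.0705] yaw 86.77 F [ 1.5 -1.9  5.2] T [-0.375 -0.4    0.14 ] q7 0.33939230052015446 tau7 -0.735369510948658 grip 0.14261679562872917 60.15396595001221
turned 77.92831527278501 Tz mean 0.12352404441292099 sd 0.022256084004973947
```

Request:
play_rows --plan '[0,0,5,0,0,0,0,0,0,8,0,0,0,0,0,0,8,0,0,0,0]'

```text
clock: 17.6
position: [0.4845, -0.1202, 0.0705]
ee_rot: [0.773, 0.635, 0.001, 0.001]
ft_force: [2.5, -1.7, 5.7]
grip_width: 0.148
grasp_force: 60.1
```

```bash
python3 s.py
```

```text
clock 17.6 pos [ 0.4845 -0.1202  0.0705] yaw 78.8 F [ 2.5 -1.7  5.7] T [-0.412 -0.493  0.229] q7 0.21272852380616755 tau7 -0.6170983985066414 grip 0.148202082247878 60.08136570453644
turned 85.9032761629766 Tz mean 0.18916531704108638 sd 0.023773077704902466
```

Contact is at about 63° (3.5 clicks), so the second click after it is number 5 (90°). I'll turn to 96°, then release.

Request:
play_rows --plan '[0,0,5,0,0,0,0,0,0,10,0,0,0,0,0,0,10,0,0,0,0,0,0,10,0,0,0,0]'

```text
clock: 18.4
position: [0.4846, -0.1202, 0.0705]
ee_rot: [0.825, 0.566, 0.001, 0.001]
ft_force: [3.8, -1.5, 5.3]
grip_width: 0.147
grasp_force: 60.2
```

```bash
python3 s.py
```

```text
clock 18.4 pos [ 0.4846 -0.1202  0.0705] yaw 68.9 F [ 3.8 -1.5  5.3] T [-0.484 -0.745  0.266] q7 0.056842682714815816 tau7 -0.2682777028530836 grip 0.14652510659699192 60.24592459201813
turned 95.80003990292329 Tz mean 0.24943366149547108 sd 0.03755425770383948
```

Request:
play_rows --plan '[0,0,-3,0,0,0,0,0,0,-5,0,0,0,0,0,0,-5,0,0,0,0,0,0,-5,0,0,0,0.3,0,0,-5,0,0,0,0.4,0,0,-5,0,0,0,0.4,0,0,-5,0,0,-0.03,0.4,0,0,-5,0,0,-0.08,0.4,0,0,-5,0,0,-0.12,0.4,0,0,-5,0,0,-0.12,0.4,0,0,-5,0,0,-0.12,0.4]'

```text
clock: 20.08
position: [0.4824, -0.1196, 0.1886]
ee_rot: [0.8, 0.6, -0.0, -0.0]
ft_force: [-0.7, -0.1, -0.6]
grip_width: 0.398
grasp_force: 0.0
```

```bash
python3 - <<'E'
from h import *
im=viewer.camera('wrist')
cv2.imwrite('pics/w6.png',cv2.resize(im[:,:,::-1],(800,600),interpolation=cv2.INTER_CUBIC))
E
python3 s.py
```

```text
clock 20.125 pos [ 0.4822 -0.1197  0.1883] yaw 73.76 F [ 0.1 -0.1 -0.6] T [-0.01   0.001 -0.009] q7 -0.03258349552209033 tau7 -0.001548374020785559 grip 0.39921478379929565 0.0
turned 90.94052154078771 Tz mean 0.004917365757710078 sd 0.03270136172078865
```

View pics/w6.png

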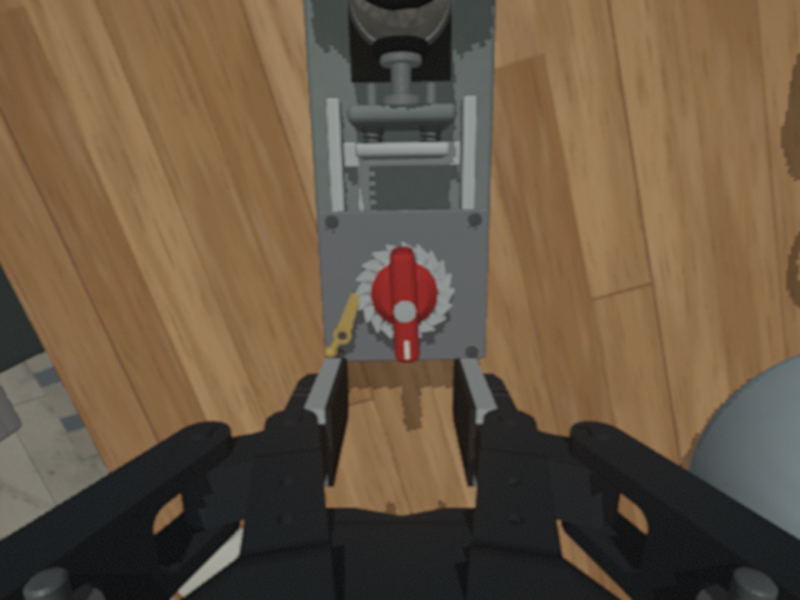

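The foot presses on the jar at about (400,50). The jaw-to-crossbar gap has shrunk by roughly 8.5 mm, or 1.5 clicks, which matches click 5. The bar sits at about 90° with the pawl engaged at (352,300), and the gripper is clear.

```bash
python3 -c "
from workcell import manip
print(manip.hand_in())"
```

```text
the job is handed in; nothing more can be done
None
```

The jar is seated against both faces of the V-block, the knob is left caught on click 5 (the second click after the foot met the jar at about 3.5 clicks), the gripper is clear, and the job was handed in at about 20 s; no verdict was returned.

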